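# Clear the breadboard and hold it up level

## Task

Two wooden offcuts have landed on the breadboard that lies on its stand: put both into the open scrap bin. Then grip the breadboard, lift it off its stand without tipping it, and finish while still holding it in the gripper, level and motionless, at least 10 cm above where it lay and over its stand; do not put it down. Leave everything else on the bench where it is.

Things in the scene. Friction and masses are not known exactly. Their poses are not given: they have to be found in the camera images.
- breadboard: white breadboard on a black base plate, 210 long (x) x 54 wide (y) x 14 mm thick, about 0.42 kg. Origin: centre of its underside; z up. On it stand a black and steel transformer at the +x end (x 66 to 100 mm, 40 mm wide, top 42 mm above the underside) and two potentiometers at the -x end (x -98 to -64 mm, top 36 mm). It lies loose and level on the stand; grip it from above across y.
- balance (a point): the breadboard's balance point: on its centre line, 29 mm from its middle towards the transformer, 7 mm above its underside (half its thickness). Gripped here across the width it hangs level; its axes are the board's.
- stand: fixed dark steel stand under the board: base plate 200 x 78 x 8 mm, two cross rests (44 mm wide in y, at x = +-70 mm) that carry the board 45 mm above the bench, and a 49 mm high stop just beyond each end of the board. Origin: centre of its underside; x along its length, as the board's. Between the rests fingertips can go down beside the board to 10 mm above the bench.
- offcut_long: offcut of wooden batten, 34 long (x) x 20 wide (y) x 20 mm high, the last 8 mm of its +x end rebated to 11 mm high; 20 g. It lies flat on top of the breadboard, turned up to 25 degrees from the board's length. Origin: centre of its underside. Grip it from above across its width (y), fingertips just above the board.
- offcut_short: offcut of wooden batten, 26 long (x) x 24 wide (y) x 20 mm high, the last 8 mm of its +x end rebated to 11 mm high; 20 g. It lies flat on top of the breadboard, turned up to 25 degrees from the board's length. Origin: centre of its underside. Grip it from above across its width (y), fingertips just above the board.
- scrap_bin: open square grey plastic scrap bin, fixed, 140 x 140 mm outside, 75 mm high, walls 4 mm, empty; left or right of the stand. Origin: centre of its underside on the bench.
- parts_case: closed flat parts case with clear lid, fixed, 150 x 110 x 45 mm, on the other side of the stand from the bin. Origin: centre of its underside.
- control_knob: small black plastic control knob, 26 mm across, 17 mm high, standing on the bench beside the stand. Leave alone. Origin: centre of its underside.
- jack_socket: small round jack socket, 18 mm across, 22 mm high, black foot and steel neck, standing on the bench beside the stand. Leave alone. Origin: centre of its underside.
- screwdriver: screwdriver, 180 mm long, lying on the bench beyond the stand. Leave alone. Origin: under its middle; x runs from handle to tip.
- solder_reel: white flanged reel of solder, 60 mm across, 40 mm high. Leave alone. Origin: centre of its underside.
- pedal_case: plain aluminium box (effects-pedal case), 60 x 112 x 31 mm. Leave alone. Origin: centre of its underside.
- screw_jar: small glass jar with steel lid, 50 mm across, 60 mm high. Leave alone. Origin: centre of its underside.
Not all that is in view belongs to the job. What is shaped like the offcut_short but red or turquoise is not meant.

How it is judged:
On the way, in this order (a step that is already met when the one before it is completed fails the run):
1. both offcuts lie in the scrap bin, let go, while the breadboard is still on its stand (x of offcut_long in the frame of scrap_bin between -0.07 and 0.07 m and y of offcut_long in the frame of scrap_bin between -0.07 and 0.07 m and height (world z) of each of offcut_long, offcut_short below 0.06 m and linear speed of each of offcut_long, offcut_short below 0.03 m/s and contact force between the fingers and offcut_long below 0.1 N and x of offcut_short in the frame of scrap_bin between -0.07 and 0.07 m and y of offcut_short in the frame of scrap_bin between -0.07 and 0.07 m and contact force between the fingers and offcut_short below 0.1 N and z of breadboard in the frame of stand below 0.06 m), for 0.2 s.
2. the breadboard is held level and still by the fingers, at least 10 cm (5 mm allowed) above where it lay (z of breadboard in the frame of stand above 0.14 m and horizontal distance between breadboard and stand below 0.12 m and angle between breadboard's own z axis and vertical below 0.08 rad and linear speed of breadboard below 0.03 m/s and angular speed of breadboard below 0.15 rad/s and contact force between the fingers and breadboard above 2 N and contact force between breadboard and stand below 0.05 N), for 0.3 s.
At the end, for the whole second after the job is handed in: Both offcuts are at rest inside the scrap bin. The breadboard is held by the fingers alone, its underside at least 95 mm above the stand's rests, its middle within 120 mm (horizontally) of the stand's, tilted less than 0.08 rad (4.6 degrees), slower than 30 mm/s and 0.15 rad/s (all of step 2 and x of offcut_long in the frame of scrap_bin between -0.07 and 0.07 m and y of offcut_long in the frame of scrap_bin between -0.07 and 0.07 m and height (world z) of each of offcut_long, offcut_short below 0.06 m and linear speed of each of offcut_long, offcut_short below 0.03 m/s and contact force between the fingers and offcut_long below 0.1 N and x of offcut_short in the frame of scrap_bin between -0.07 and 0.07 m and y of offcut_short in the frame of scrap_bin between -0.07 and 0.07 m and contact force between the fingers and offcut_short below 0.1 N); the arm keeps its last pose, push and grip.
It fails at once if the breadboard is tipped more than 0.3 rad (17 degrees) (angle between breadboard's own z axis and vertical above 0.3 rad).
It fails at once if another thing on the bench is moved more than 30 mm (distance of any of control_knob, jack_socket, screwdriver, solder_reel, pedal_case, screw_jar from where it was at the start of the episode above 0.03 m).
It also fails if it takes over 64 s, if anything falls off the work surface, if the arm or the gripper's body presses on something with over 40 N, if the wrist force passes 120 N, or if a joint passes its speed limit or range.

## Robot

A 6-joint arm with a two-finger parallel gripper is mounted at the origin on the work surface. World frame = base frame: x ahead of the robot, y to its left, z up, the work surface at z = 0. Lengths are in m, angles in rad, forces in N, time in s.
With the tool pointing down it reaches from about 0.3 to 0.875 m from the base axis. Payload 6.4 kg.
Tool frame: the origin (TCP) lies at the very end of the fingers, on their centre line; the grasp point (between the pads) lies 19 mm behind it; z points along the fingers, y is the line along which they close (so a half turn about z gives the same grasp; the last joint's range is limited). The gripper opens to 85 mm and grips with 20 to 120 N. Pads are 22 mm wide; open, the fingers measure 114 mm over their backs; the gripper's body (76 mm by 85 mm) begins 54 mm behind the grasp point. The pads swing forward as they close: fully open they stand 13 mm farther back than shut.
Start: joints at [-1.386, 0.181, 1.607, -0, 1.354, -0.206], TCP at [0.219, -0.532, 0.192] pointing down, gripper open.
Joint ranges: [-2.99, 2.99], [-0.89, 2.07], [0.3, 2.58], [-1.14, 4.28], [0, 2.63], [-3.12, 3.12]. Speed limits (rad/s): [2.57, 2.57, 3.01, 3.14, 3.14, 3.14].

## Interface

Orientations are given as a unit quaternion [w, x, y, z].
In Python, from bench import * gives the robot as it stands. The module is installed in compiled form; this text tells all that it offers.
- The arm moves only by the tool arm_command, never from a script. Its arguments are lists of equal length, an entry for each row: "dp": the shift along the tool's x, y, z in units of 0.25 m (1.0 is 0.25 m), a list of three; "turn": the turn, a rotation vector about the tool's x, y, z in units of 30 degrees (1.0 is 30 degrees), a list of three; "jaw": the opening, from 0 (shut) to 1 (fully open). A call has 1 to 5 rows; each row is the pose to reach, as a shift and turn from the pose commanded when the call began, along the tool's axes at that moment; what a row does not reach only later rows make up. A row lasts 1/8 s, in which the tool goes at most 62.5 mm and 10.7 degrees, less where a joint would pass 70% of its speed; a pose out of reach is approached as far as the arm can. A call with a number of a shift or a turn outside -1 to 1 is refused whole. A call with a gripper value outside its range is refused whole. The fingers move at their own pace and stop on an object; the grip force is fixed at half the most. Time passes only in rows, so rows that repeat a pose let the fingers close. It gives the time, the measured TCP pose, the force, the opening and the grip force at its end, in the units of the state.
- get_obs(): the state, without advancing time (a new reading comes with each control period).
- camera(name): name is "side" or "top" or "wrist"; returns the picture (420x560x3 uint8, blue, green, red); there is no depth.
- get_calibration(name): a dict with "camera_matrix" (3x3 intrinsics, pixels), "k1" (the pictures are not rectified: a ray, as slopes to the right and down, at radius r is drawn at 1 + k1 r^2 times it, then the intrinsics apply), "R" (3x3) and "t" (3): a world point X has camera coordinates R X + t; the wrist camera has in their place "mount" (4x4, takes a point from camera to tool coordinates, whose origin is the TCP and whose axes are the flange's). Camera axes: x right, y down, z forward; pixel columns grow to the right and rows downward; lengths in m; the calibration is good to about 2 mm. A picture is of the moment at which its call begins: read the wrist's pose just before it. get_calibration takes no time and is no camera call.
- hand_in(): hands the job in; it is judged then, once.
The state is a dict: "time_s": time; "q": joint angles; "dq": joint speeds; "joint_efforts": joint torques, N m; "eef_pos": TCP position; "eef_rot": TCP orientation; "wrist_force": force on the tool from outside, world axes, zero at the start; "torque": the same for the moment, N m; "opening": opening from 0.0 (shut) to 1.0 (fully open); "grasp_force": force on a finger pad.
Only numpy, scipy, OpenCV 4.12 (cv2) and the standard library are available. Lean on these libraries where they do the work, as an engineer would, in place of code of your own. Each camera call takes 0.05 s, during which the arm holds its last target. There are 200 camera calls.

## Working session

There is one attempt and no reset: what is moved stays moved. The work goes in short steps, Python scripts to look and compute and a tool call to move; the robot and the scene stay as the last step left them, time stands still between calls to the robot, and variables do not carry over. Pictures are saved under pics/ and viewed, at most 10 in all, crops included, and the job is handed in when it is done.

Besides the shell and the picture viewer there is one more tool, called after "Request:" as name(argument=value, ...) on one line, values as JSON. arm_command: Moves the arm, as the interface text tells. Its arguments: {"type":"object","properties":{"dp":{"type":"array"},"turn":{"type":"array"},"jaw":{"type":"array"}},"required":["dp","turn","jaw"]}

```bash
mkdir -p pics; python3 - <<'E'
from bench import *
import cv2
for n in ("top","side"):
    cv2.imwrite(f"pics/{n}0.png",camera(n)); c=get_calibration(n); print(n,c)
print(get_calibration("wrist"))
o=get_obs();print(o["eef_pos"],o["eef_rot"],o["time_s"])
E
```

```text
top {'camera_matrix': array([[537.0403481 ,   0.        , 283.50199287],
       [  0.        , 537.0403481 , 202.94286207],
       [  0.        ,   0.        ,   1.        ]]), 'k1': 0.03207364184143902, 'R': array([[-0.0066479 , -0.99996382,  0.0053062 ],
       [-0.98736902,  0.00572399, -0.15833399],
       [ 0.15829789, -0.00629177, -0.98737135]]), 't': array([-0.02159364,  0.55230778,  1.20953973])}
side {'camera_matrix': array([[522.53180836,   0.        , 284.96408451],
       [  0.        , 522.53180836, 218.067657  ],
       [  0.        ,   0.        ,   1.        ]]), 'k1': -0.08295591181283271, 'R': array([[-0.96702182, -0.25417906,  0.01618025],
       [-0.20494731,  0.73885613, -0.64194098],
       [ 0.15121307, -0.62408704, -0.76658331]]), 't': array([0.51325553, 0.15079166, 0.97981826])}
{'camera_matrix': array([[294.61829145,   0.        , 276.27988396],
       [  0.        , 294.61829145, 212.21474444],
       [  0.        ,   0.        ,   1.        ]]), 'k1': -0.026285804977067857, 'mount': array([[-5.06422475e-04, -9.46094590e-01, -3.23890060e-01,
         8.28070317e-02],
       [ 9.99999765e-01, -3.29705596e-04, -6.00480531e-04,
        -3.16744406e-04],
       [ 4.61323016e-04, -3.23890288e-01,  9.46094535e-01,
        -1.82254673e-01],
       [ 0.00000000e+00,  0.00000000e+00,  0.00000000e+00,
         1.00000000e+00]])}
[ 0.21894708 -0.53108215  0.19096125] [-7.99334400e-04  9.80969478e-01  1.94160357e-01  1.31267299e-05] 0.1
```

View pics/top0.png

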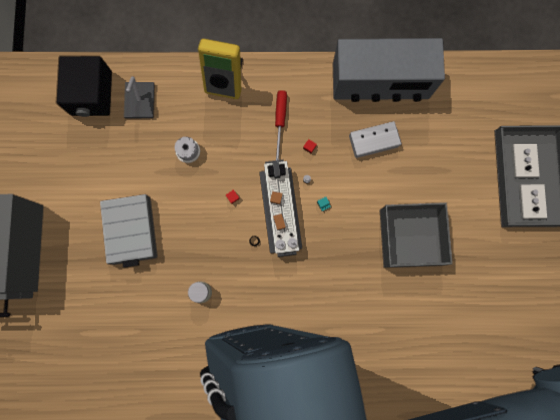

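View pics/side0.png

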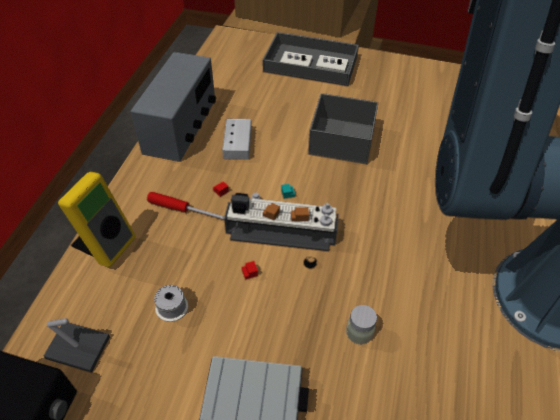

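The top view shows the board from about (277,168) at the transformer to (287,245) at the pots. There are two brown blocks on it, at (277,198) and (280,221), and the bin is at (416,236). Red blocks at (310,146) and (233,197) and a turquoise one at (324,204) lie on the bench, so they are decoys. I'll confirm that in one enlarged crop.

```bash
cat > h.py <<'E'
import numpy as np, cv2
from bench import *
from scipy.spatial.transform import Rotation as Rn
def cam(n,obs=None):
    c=get_calibration(n);K=c["camera_matrix"]
    if n=="wrist":
        q=obs["eef_rot"];T=np.eye(4);T[:3,:3]=Rn.from_quat([q[1],q[2],q[3],q[0]]).as_matrix();T[:3,3]=obs["eef_pos"]
        M=np.linalg.inv(T@c["mount"]);return K,c["k1"],M[:3,:3],M[:3,3]
    return K,c["k1"],c["R"],c["t"]
def px2w(C,uv,z):
    K,k,R,t=C
    p=cv2.undistortPoints(np.array(uv,float).reshape(-1,1,2),K,np.array([k,0,0,0,0.]))[:,0]
    d=np.c_[p,np.ones(len(p))]@R; o=-R.T@t
    return o+d*((z-o[2])/d[:,2])[:,None]
def w2px(C,X):
    K,k,R,t=C
    return cv2.projectPoints(np.array(X,float).reshape(-1,1,3),cv2.Rodrigues(R)[0],t,K,np.array([k,0,0,0,0.]))[0][:,0]
E
python3 - <<'E'
from h import *
im=cv2.imread("pics/top0.png");C=cam("top")
cv2.imwrite("pics/c1.png",cv2.resize(im[155:260,235:340],None,fx=5.6,fy=5.6,interpolation=cv2.INTER_CUBIC))
f=lambda uv,z:print(px2w(C,uv,z).round(3).tolist())
f([[277,168],[287,245]],.08); f([[277,198],[280,221]],.079)
f([[383,206],[445,204],[451,267],[387,269]],.075)
E
```

```text
[[0.628, -0.01, 0.08], [0.451, -0.032, 0.08]]
[[0.558, -0.01, 0.079], [0.505, -0.017, 0.079]]
[[0.539, -0.251, 0.075], [0.543, -0.392, 0.075], [0.4, -0.397, 0.075], [0.397, -0.255, 0.075]]
```

View pics/c1.png

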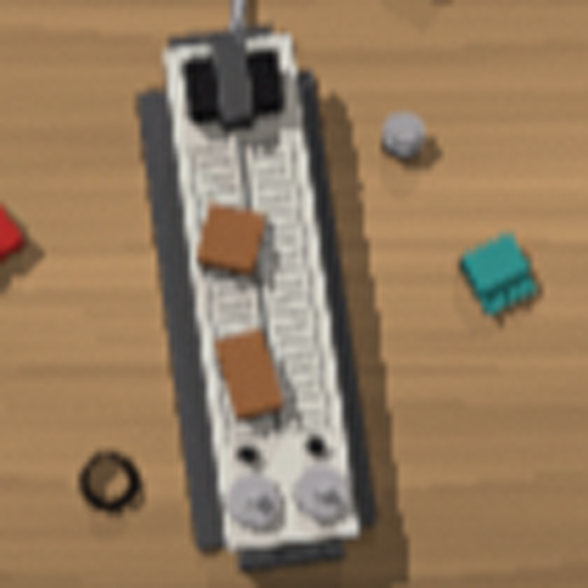

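The crop confirms it: the brown blocks on the board are the ones meant. The short one is at crop (232,238) and the long one at (250,374). The turquoise and red blocks are on the bench and excluded. Next I'll move the wrist camera over the board.

Request:
arm_command(dp=[[0.96, -0.71, -0.06], [0.96, -0.71, -0.06], [0.96, -0.71, -0.06], [0.96, -0.71, -0.06], [0.96, -0.71, -0.06]], turn=[[0, 0, 0.51], [0, 0, 0.51], [0, 0, 0.51], [0, 0, 0.51], [0, 0, 0.51]], jaw=[1, 1, 1, 1, 1])

```text
time_s: 0.72
eef_pos: [0.3741, -0.2738, 0.2067]
eef_rot: [-0.0, 0.998, 0.062, 0.0]
wrist_force: [0.5, 1.0, -0.1]
opening: 1.0
grasp_force: 0.0
```

```bash
cat >> h.py <<'E'
def plan(p,yaw,obs=None,tilt=True):
    """dp/turn units to bring TCP to p, pointing down, tool x at yaw (deg)"""
    o=obs or get_obs();q=o["eef_rot"];R=Rn.from_quat([q[1],q[2],q[3],q[0]])
    a=np.radians(yaw);c,s=np.cos(a),np.sin(a)
    T=Rn.from_matrix(np.array([[c,s,0],[s,-c,0],[0,0,-1.]]))
    d=R.inv().apply(np.array(p)-o["eef_pos"])/.25; t=np.degrees((R.inv()*T).as_rotvec())/30
    print("t",round(o["time_s"],2),"pos",np.round(o["eef_pos"],4),"yaw",np.degrees(np.arctan2(*R.as_matrix()[[1,0],0])).round(2),"dp",d.round(3),"turn",t.round(3),"open",round(float(o["opening"]),3),"F",np.round(o["wrist_force"],1))
E
python3 -c "
from h import *
plan([.53,-.02,.22],7)"
```

```text
t 0.72 pos [ 0.3741 -0.2738  0.2067] yaw 7.13 dp [ 0.745 -0.93  -0.053] turn [-0.001 -0.     0.004] open 1.0 F [ 0.5  1.  -0.1]
```

Request:
arm_command(dp=[[0.745, -0.93, -0.053], [0.745, -0.93, -0.053], [0.745, -0.93, -0.053], [0.745, -0.93, -0.053], [0.745, -0.93, -0.053]], turn=[[0, 0, 0], [0, 0, 0], [0, 0, 0], [0, 0, 0], [0, 0, 0]], jaw=[1, 1, 1, 1, 1])

```text
time_s: 1.35
eef_pos: [0.5301, -0.0199, 0.2199]
eef_rot: [-0.0, 0.998, 0.063, -0.0]
wrist_force: [0.3, -0.1, 0.2]
opening: 0.996
grasp_force: 0.0
```

Request:
arm_command(dp=[[0, 0, 0], [0, 0, 0]], turn=[[0, 0, 0], [0, 0, 0]], jaw=[1, 1])

```text
time_s: 1.6
eef_pos: [0.5289, -0.0225, 0.2195]
eef_rot: [0.0, 0.998, 0.062, -0.001]
wrist_force: [-0.3, 0.1, -0.2]
opening: 0.996
grasp_force: 0.0
```

```bash
python3 - <<'E'
from h import *
o=get_obs();im=camera("wrist");np.save("w1.npy",np.r_[o["eef_pos"],o["eef_rot"]])
cv2.imwrite("pics/w1.png",im);plan([.53,-.02,.22],7)
C=cam("wrist",o);print(w2px(C,[[.558,-.01,.079],[.505,-.017,.079]]))
E
```

```text
t 1.65 pos [ 0.5289 -0.023   0.2196] yaw 7.06 dp [ 0.006 -0.011 -0.002] turn [0.    0.002 0.002] open 1.001 F [-0.6 -0.4  0. ]
[[268.525735   161.78750951]
 [269.25829436 208.1931061 ]]
```

View pics/w1.png

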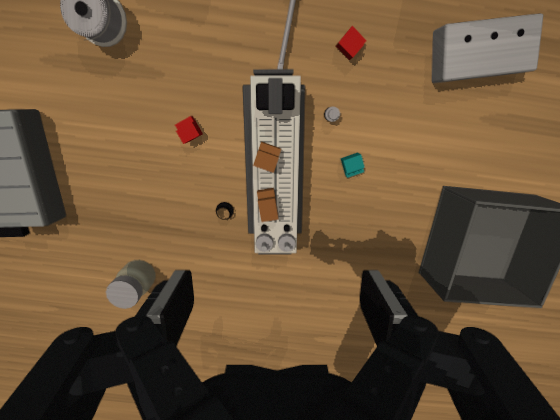

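```bash
python3 - <<'E'
from h import *
im=cv2.imread("pics/w1.png")
cv2.imwrite("pics/c2.png",cv2.resize(im[130:240,230:320],None,fx=5.4,fy=5.4,interpolation=cv2.INTER_CUBIC))
E
```

```text
(no output)
```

View pics/c2.png

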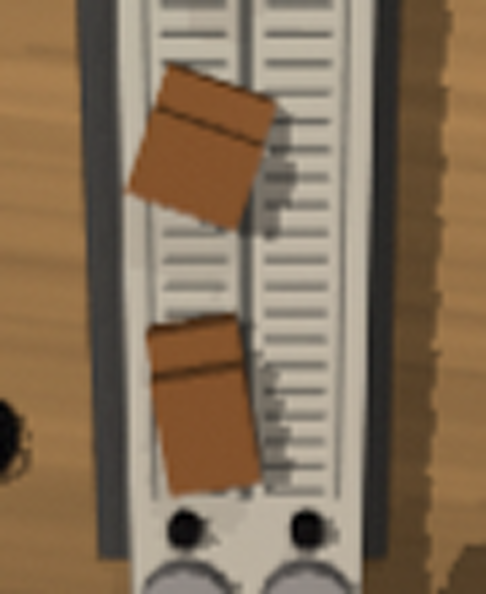

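The crop shows both rebates (+x ends) pointing away from the robot. The short one's top face has corners (158,107), (262,146), (235,231), (127,191), and the long one's has (153,378), (242,363), (261,482), (172,496). The board edges are at x≈117 to 133 on the left and 378 to 362 on the right.

```bash
python3 - <<'E'
from h import *
w=np.load("w1.npy");C=cam("wrist",dict(eef_pos=w[:3],eef_rot=w[3:]))
g=lambda a,z:px2w(C,[[230+(x+.5)/5.4-.5,130+(y+.5)/5.4-.5] for x,y in a],z)
for n,a,b,L in(("short",[(158,107),(262,146),(235,231),(127,191)],[(168,65),(275,100)],.026),("long",[(153,378),(242,363),(261,482),(172,496)],[(148,332),(236,314)],.034)):
    P=g(a,.079);Q=g(b,.070)
    wv=(P[0]-P[1]+P[3]-P[2])/2; ax=(P[0]+P[1]-P[2]-P[3])/2
    yw=np.degrees(np.arctan2(wv[1],wv[0]))-90
    bk=(P[2]+P[3])/2; u=ax/np.linalg.norm(ax)
    print(n,"w",np.linalg.norm(wv),"l",np.linalg.norm(ax),"full l",np.linalg.norm((Q.mean(0)-bk)[:2]),"yaw",yw,np.degrees(np.arctan2(ax[1],ax[0])),"ctr",bk+u*L/2,"topface ctr",P.mean(0))
l=g([(117,0),(133,594)],.059);r=g([(378,0),(362,594)],.059)
print("board",l,r,np.linalg.norm(l-r,axis=1)); d=(l+r)[0]-(l+r)[1];print("yaw",np.degrees(np.arctan2(d[1],d[0])))
T=lambda a,z:px2w(C,a,z)
# board far/near ends & neighbours
print("near end",T([[275,253]],.059),"far",T([[276,77]],.059))
print("jack",T([[333,114]],.022),"knob",T([[225,211]],.017))
Ct=cam("top");print("top: jack",px2w(Ct,[[307.2,179]],.022),"knob",px2w(Ct,[[254.6,241]],.017))
print("top short/long",px2w(Ct,[[276.5,197.4],[279.4,221.5]],.079))
E
```

```text
short w 0.022826812641164033 l 0.018139218184527708 full l 0.026157119830537156 yaw -13.417280013071519 -12.41828745698724 ctr [ 0.56241486 -0.00779002  0.079     ] topface ctr [ 0.55857643 -0.00694481  0.079     ]
long w 0.019330901522576507 l 0.026959883388489352 full l 0.035066636406766126 yaw 16.825366065146838 15.238680285899205 ctr [ 0.50685051 -0.01471722  0.079     ] topface ctr [ 0.50345422 -0.01564244  0.079     ]
board [[ 0.58827728  0.01356248  0.059     ]
 [ 0.45433204 -0.00321638  0.059     ]] [[ 0.59499192 -0.04034201  0.059     ]
 [ 0.46100028 -0.0566947   0.059     ]] [0.05432108 0.05389246]
yaw 7.049086565894437
near end [[ 0.43881381 -0.03173252  0.059     ]] far [[ 0.64570884 -0.00731905  0.059     ]]
jack [[ 0.61671655 -0.08134199  0.022     ]] knob [[0.47298293 0.04216298 0.017     ]]
top: jack [[ 0.6134027  -0.08227305  0.022     ]] knob [[0.46604204 0.04352886 0.017     ]]
top short/long [[ 0.559407   -0.00898539  0.079     ]
 [ 0.50422143 -0.01527415  0.079     ]]
```

```bash
python3 -c "
from h import *
plan([.561,-.0085,.12],-13);plan([.561,-.0085,.062],-13)"
```

```text
t 1.65 pos [ 0.5289 -0.023   0.2196] yaw 7.06 dp [ 0.135 -0.042  0.398] turn [0.    0.002 0.669] open 1.001 F [-0.6 -0.4  0. ]
t 1.65 pos [ 0.5289 -0.023   0.2196] yaw 7.06 dp [ 0.135 -0.042  0.63 ] turn [0.    0.002 0.669] open 1.001 F [-0.6 -0.4  0. ]
```

Request:
arm_command(dp=[[0.135, -0.042, 0.398], [0.135, -0.042, 0.398], [0.135, -0.042, 0.398], [0.135, -0.042, 0.398]], turn=[[0, 0, 0.669], [0, 0, 0.669], [0, 0, 0.669], [0, 0, 0.669]], jaw=[0.6, 0.6, 0.6, 0.6])

```text
time_s: 2.15
eef_pos: [0.562, -0.009, 0.122]
eef_rot: [0.0, 0.994, -0.112, 0.001]
wrist_force: [-0.4, -0.2, 1.8]
opening: 0.601
grasp_force: 0.0
```

```bash
python3 -c "
from h import *
o=get_obs();cv2.imwrite('pics/w2.png',camera('wrist'));plan([.561,-.0085,.062],-13,o);plan([.561,-.0085,.062],-13)"
```

```text
t 2.15 pos [ 0.562 -0.009  0.122] yaw -12.89 dp [-0.005 -0.001  0.24 ] turn [ 0.    -0.003  0.004] open 0.601 F [-0.4 -0.2  1.8]
t 2.2 pos [ 0.5626 -0.009   0.1228] yaw -12.91 dp [-0.007 -0.001  0.243] turn [ 0.    -0.006  0.003] open 0.602 F [ 0.9  0.7 -0.1]
```

View pics/w2.png

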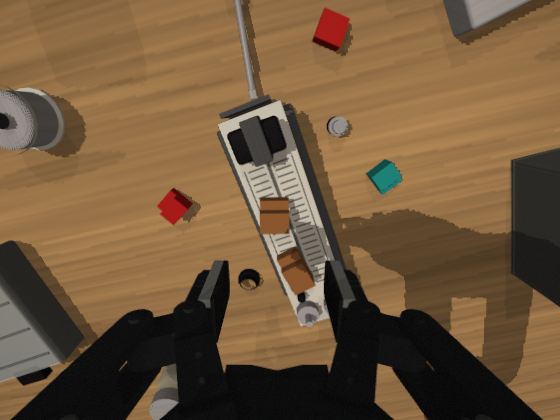

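The short block at (275,216) sits square and centred between the fingers, so I'll descend and close.

Request:
arm_command(dp=[[-0.004, 0, 0.1], [-0.004, 0, 0.18], [-0.004, 0, 0.235], [-0.004, 0, 0.235], [-0.004, 0, 0.235]], turn=[[0, 0, 0], [0, 0, 0], [0, 0, 0], [0, 0, 0], [0, 0, 0]], jaw=[0.6, 0.6, 0.6, 0.6, 0.6])

```text
time_s: 2.82
eef_pos: [0.5616, -0.0079, 0.0631]
eef_rot: [0.0, 0.994, -0.113, 0.001]
wrist_force: [0.5, 0.7, 1.0]
opening: 0.594
grasp_force: 0.0
```

Request:
arm_command(dp=[[0, 0, 0], [0, 0, 0], [0, 0, 0], [0, 0, 0], [0, 0, 0]], turn=[[0, 0, 0], [0, 0, 0], [0, 0, 0], [0, 0, 0], [0, 0, 0]], jaw=[0, 0, 0, 0, 0])

```text
time_s: 3.45
eef_pos: [0.5607, -0.0076, 0.0618]
eef_rot: [0.0, 0.994, -0.113, -0.0]
wrist_force: [-0.2, -0.1, -0.3]
opening: 0.005
grasp_force: 0.0
```

The jaws shut on nothing, so I'll raise the arm and look.

Request:
arm_command(dp=[[0, 0, -0.25], [0, 0, -0.25], [0, 0, -0.25]], turn=[[0, 0, 0], [0, 0, 0], [0, 0, 0]], jaw=[0, 0, 0.6])

```text
time_s: 3.82
eef_pos: [0.5607, -0.0076, 0.1243]
eef_rot: [0.0, 0.994, -0.113, 0.0]
wrist_force: [-0.2, 0.5, -0.0]
opening: 0.205
grasp_force: 0.0
```

Request:
arm_command(dp=[[0, 0, 0], [0, 0, 0], [0, 0, 0]], turn=[[0, 0, 0], [0, 0, 0], [0, 0, 0]], jaw=[0.6, 0.6, 0.6])

```text
time_s: 4.2
eef_pos: [0.5603, -0.0075, 0.1236]
eef_rot: [-0.0, 0.994, -0.113, -0.001]
wrist_force: [-0.2, 0.7, 0.5]
opening: 0.602
grasp_force: 0.0
```

```bash
python3 - <<'E'
from h import *
o=get_obs();im=camera("wrist");np.save("w3.npy",np.r_[o["eef_pos"],o["eef_rot"]])
s=camera("side");cv2.imwrite("pics/w3.png",im);cv2.imwrite("pics/s3.png",s)
cv2.imwrite("pics/c3.png",np.hstack([cv2.resize(im[90:340,200:360],(384,600)),cv2.resize(s[180:260,210:350][:,:55*1+0] if 0 else s[185:255,220:345],(416,233))[:].copy() if 0 else cv2.copyMakeBorder(cv2.resize(s[185:255,220:345],(416,233)),0,367,0,0,cv2.BORDER_CONSTANT)]))
plan([.561,-.0085,.062],-13,o)
E
```

```text
t 4.2 pos [ 0.5603 -0.0075  0.1236] yaw -12.98 dp [0.004 0.003 0.246] turn [0.    0.002 0.001] open 0.602 F [-0.2  0.7  0.5]
```

View pics/c3.png

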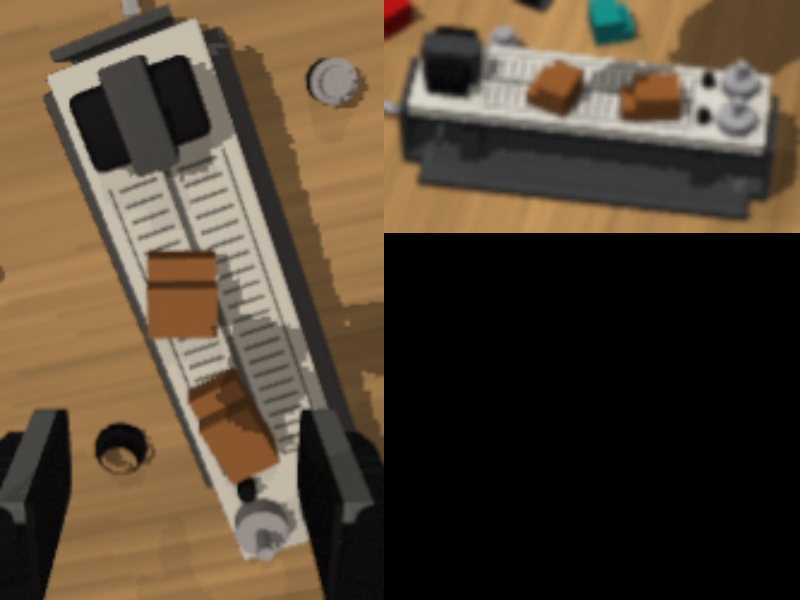

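The block hasn't moved. In the wrist image the fingertips at (227,261) and (326,261) appear nearer the camera than the reported TCP would put them. I'll check the real fingertip position in the side and top views, with the reported TCP marked.

```bash
python3 - <<'E'
from h import *
w=np.load("w3.npy");p=w[:3]
t=camera("top");s=cv2.imread("pics/s3.png")
P=np.array([p,p+[0,0,.02],p+[0,0,.04],p+[0,0,.06]])
out=[]
for n,im in(("side",s),("top",t)):
    uv=w2px(cam(n),P);print(n,uv.round(1).tolist())
    c=uv[1].astype(int);x0=max(c[0]-65,0);y0=max(c[1]-95,0)
    k=cv2.resize(im[y0:y0+195,x0:x0+130],None,fx=3.05,fy=3.05,interpolation=cv2.INTER_CUBIC)
    for q in uv: cv2.circle(k,tuple(int(v) for v in (q-[x0,y0])*3.05),2,(0,255,0),-1)
    print(x0,y0);out.append(k)
h=min(o.shape[0] for o in out);cv2.imwrite("pics/c4.png",np.hstack([o[:h] for o in out]))
E
```

```text
side [[271.8, 191.8], [271.7, 184.4], [271.7, 176.8], [271.7, 168.9]]
206 89
top [[275.7, 193.6], [275.6, 192.0], [275.5, 190.3], [275.4, 188.5]]
210 96
```

View pics/c4.png

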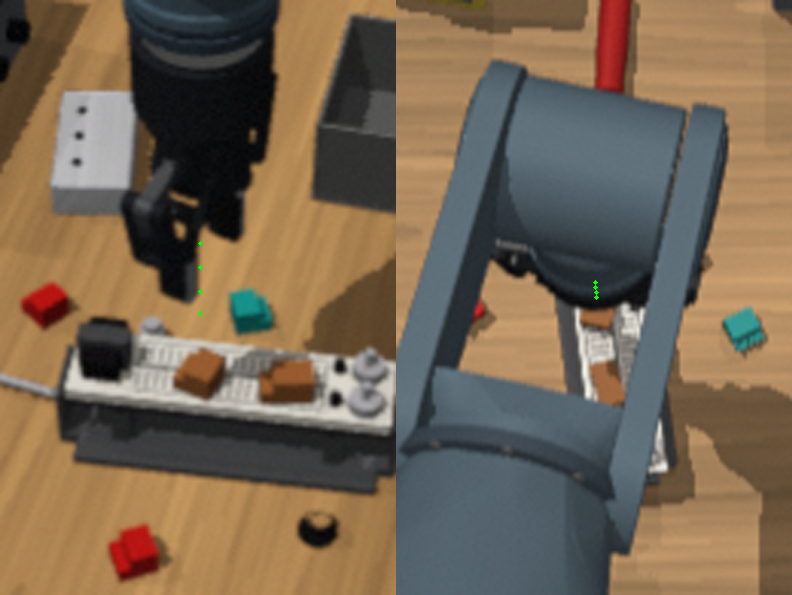

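The left (near) fingertip ends at side crop (180,300), full-image (265,187). The far one ends at crop (228,238), full (281,167). I'll fit the real tip height from these.

```bash
python3 - <<'E'
from h import *
from scipy.optimize import least_squares
w=np.load("w3.npy");p=w[:3];ty=np.array([-.225,-.974,0]);tx=np.array([.974,-.225,0])
C=cam("side")
obs=np.array([[206+180/3.05,89+300/3.05],[206+228/3.05,89+238/3.05]])
f=lambda v:(w2px(C,[p+[0,0,v[0]]-ty*.0255+tx*v[1],p+[0,0,v[0]]+ty*.0255+tx*v[1]])-obs).ravel()
r=least_squares(f,[0,0]);print(r.x,r.fun)
Cw=cam("wrist",dict(eef_pos=w[:3],eef_rot=w[3:]))
for dz in(0,.01,.02,.03,.04):
    print(dz,w2px(Cw,[p+[0,0,dz]-ty*.0255+tx*a for a in(-.011,.011)]).round(0).tolist())
E
```

```text
[ 0.04066743 -0.00267945] [ 1.11772462 -1.3087864  -1.09777173  1.27125226]
0 [[239.0, 255.0], [238.0, 225.0]]
0.01 [[238.0, 262.0], [236.0, 231.0]]
0.02 [[236.0, 270.0], [234.0, 238.0]]
0.03 [[233.0, 279.0], [231.0, 245.0]]
0.04 [[231.0, 288.0], [229.0, 253.0]]
```

The fingertips really sit about 40 mm short of the reported TCP; the side view gives 41 mm and the wrist view 45 mm. That explains the miss. I'll go lower carefully and watch the force.

Request:
arm_command(dp=[[0.003, 0, 0.15], [0.003, 0, 0.25], [0.003, 0, 0.32], [0.003, 0, 0.36], [0.003, 0, 0.36]], turn=[[0, 0, 0], [0, 0, 0], [0, 0, 0], [0, 0, 0], [0, 0, 0]], jaw=[0.5, 0.45, 0.45, 0.45, 0.45])

```text
time_s: 4.97
eef_pos: [0.5612, -0.0077, 0.0339]
eef_rot: [-0.0, 0.994, -0.113, -0.0]
wrist_force: [0.1, -0.1, 0.1]
opening: 0.453
grasp_force: 0.0
```

Request:
arm_command(dp=[[0, 0, 0.015], [0, 0, 0.015]], turn=[[0, 0, 0], [0, 0, 0]], jaw=[0.45, 0.45])

```text
time_s: 5.22
eef_pos: [0.5618, -0.0078, 0.031]
eef_rot: [0.0, 0.994, -0.113, 0.0]
wrist_force: [-0.7, -0.3, 0.1]
opening: 0.452
grasp_force: 0.0
```

Request:
arm_command(dp=[[0, 0, 0.015], [0, 0, 0.015]], turn=[[0, 0, 0], [0, 0, 0]], jaw=[0.45, 0.45])

```text
time_s: 5.48
eef_pos: [0.5613, -0.0077, 0.0266]
eef_rot: [-0.0, 0.994, -0.113, -0.0]
wrist_force: [-0.8, -0.1, 0.1]
opening: 0.451
grasp_force: 0.0
```

```bash
python3 - <<'E'
from h import *
o=get_obs();s=camera("side");w=camera("wrist")
a=cv2.resize(s[150:250,205:338],(532,400),interpolation=cv2.INTER_CUBIC)
b=cv2.resize(w[150:350,200:334],(268,400))
cv2.imwrite("pics/c5.png",np.hstack([a,b]));plan([.561,-.0085,.02],-13,o)
E
```

```text
t 5.47 pos [ 0.5613 -0.0077  0.0266] yaw -12.98 dp [-0.     0.003  0.027] turn [-0.     0.     0.001] open 0.451 F [-0.8 -0.1  0.1]
```

View pics/c5.png

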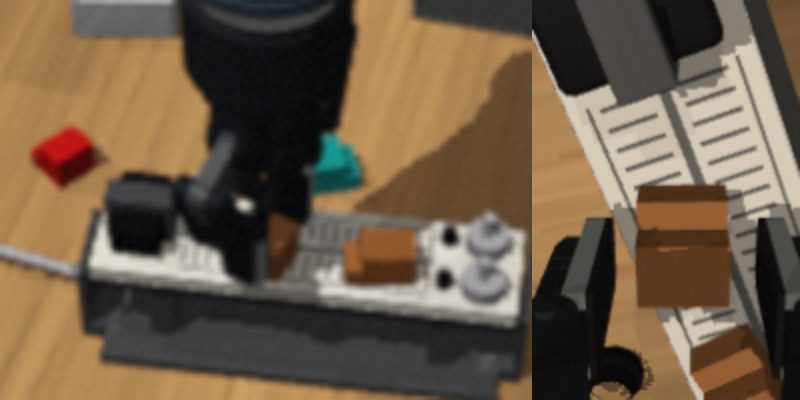

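The fingers now straddle the short block just above the board, so I'll close.

Request:
arm_command(dp=[[0, 0, 0], [0, 0, 0], [0, 0, 0], [0, 0, 0], [0, 0, 0]], turn=[[0, 0, 0], [0, 0, 0], [0, 0, 0], [0, 0, 0], [0, 0, 0]], jaw=[0, 0, 0, 0, 0])

```text
time_s: 6.2
eef_pos: [0.5618, -0.0079, 0.0271]
eef_rot: [0.0, 0.994, -0.113, 0.0]
wrist_force: [0.2, -0.3, 4.4]
opening: 0.26
grasp_force: 59.3
```

Request:
arm_command(dp=[[0, 0, -0.1], [0, 0, -0.3], [0, 0, -0.5], [0, 0, -0.56], [0, 0, -0.56]], turn=[[0, 0, 0], [0, 0, 0], [0, 0, 0], [0, 0, 0], [0, 0, 0]], jaw=[0, 0, 0, 0, 0])

```text
time_s: 6.82
eef_pos: [0.5617, -0.0078, 0.1672]
eef_rot: [0.0, 0.994, -0.113, 0.001]
wrist_force: [-0.1, 0.8, -0.1]
opening: 0.261
grasp_force: 58.8
```

```bash
python3 -c "
from h import *
plan([.470,-.324,.16],-13)"
```

```text
t 6.83 pos [ 0.5617 -0.0078  0.1672] yaw -12.98 dp [-0.074  1.315  0.029] turn [ 0.    -0.002  0.001] open 0.261 F [-0.1  0.8 -0.1]
```

Held: opening 0.26 is about 22 mm, with 59 N on the pads. Now to the bin.

Request:
arm_command(dp=[[0.02, 0.2, 0], [0.02, 0.42, 0], [0.02, 0.6, 0], [0.02, 0.65, 0]], turn=[[0, 0, 0], [0, 0, 0], [0, 0, 0], [0, 0, 0]], jaw=[0, 0, 0, 0])

```text
time_s: 7.32
eef_pos: [0.5277, -0.1689, 0.164]
eef_rot: [-0.001, 0.993, -0.115, -0.002]
wrist_force: [0.8, -0.2, 0.4]
opening: 0.26
grasp_force: 58.9
```

Request:
arm_command(dp=[[0.02, 0.2, 0], [0.02, 0.42, 0], [0.02, 0.6, 0], [0.02, 0.64, 0], [0.02, 0.64, 0]], turn=[[0, 0, 0], [0, 0, 0], [0, 0, 0], [0, 0, 0], [0, 0, 0]], jaw=[0, 0, 0, 0, 0])

```text
time_s: 7.95
eef_pos: [0.4983, -0.3233, 0.1652]
eef_rot: [-0.001, 0.994, -0.113, -0.001]
wrist_force: [-0.1, 0.3, -0.2]
opening: 0.264
grasp_force: 59.0
```

```bash
python3 -c "
from h import *
plan([.50,-.324,.01],-13)"
```

```text
t 7.95 pos [ 0.4983 -0.3233  0.1652] yaw -13.02 dp [0.009 0.003 0.621] turn [-0.004  0.004 -0.001] open 0.264 F [-0.1  0.3 -0.2]
```

Request:
arm_command(dp=[[0, 0, 0.2], [0, 0, 0.4], [0, 0, 0.56], [0, 0, 0.62], [0, 0, 0.62]], turn=[[0, 0, 0], [0, 0, 0], [0, 0, 0], [0, 0, 0], [0, 0, 0]], jaw=[0, 0, 0, 0, 0])

```text
time_s: 8.57
eef_pos: [0.4988, -0.3227, 0.0112]
eef_rot: [-0.001, 0.994, -0.112, -0.001]
wrist_force: [0.1, 0.1, -0.0]
opening: 0.256
grasp_force: 59.0
```

Request:
arm_command(dp=[[0, 0, 0], [0, 0, 0], [0, 0, 0], [0, 0, -0.3], [0, 0, -0.5]], turn=[[0, 0, 0], [0, 0, 0], [0, 0, 0], [0, 0, 0], [0, 0, 0]], jaw=[0.45, 0.45, 0.45, 0.45, 0.45])

```text
time_s: 9.2
eef_pos: [0.4982, -0.3239, 0.1379]
eef_rot: [-0.001, 0.994, -0.113, -0.001]
wrist_force: [1.0, -0.1, 0.3]
opening: 0.45
grasp_force: 0.0
```

Request:
arm_command(dp=[[0, 0, -0.1], [0, 0, -0.12], [0, 0, -0.12]], turn=[[0, 0, 0], [0, 0, 0], [0, 0, 0]], jaw=[0.45, 0.45, 0.45])

```text
time_s: 9.57
eef_pos: [0.4983, -0.3239, 0.1659]
eef_rot: [-0.0, 0.994, -0.113, -0.0]
wrist_force: [-0.7, 0.4, -0.4]
opening: 0.451
grasp_force: 0.0
```

```bash
python3 -c "
from h import *
plan([.506,-.0155,.16],16.5)"
```

```text
t 9.57 pos [ 0.4983 -0.3239  0.1659] yaw -12.99 dp [-0.247 -1.209  0.025] turn [-0.002  0.001 -0.983] open 0.451 F [-0.7  0.4 -0.4]
```

Request:
arm_command(dp=[[-0.12, -0.6, 0], [-0.12, -0.6, 0], [-0.12, -0.6, 0], [-0.12, -0.6, 0]], turn=[[0, 0, -0.98], [0, 0, -0.98], [0, 0, -0.98], [0, 0, -0.98]], jaw=[0.45, 0.45, 0.45, 0.45])

```text
time_s: 10.07
eef_pos: [0.5021, -0.1688, 0.1647]
eef_rot: [-0.001, 0.99, 0.144, -0.001]
wrist_force: [-0.4, -0.8, -0.1]
opening: 0.449
grasp_force: 0.0
```

```bash
python3 -c "
from h import *
plan([.506,-.0155,.12],16.5)"
```

```text
t 10.07 pos [ 0.5021 -0.1688  0.1647] yaw 16.59 dp [ 0.191 -0.583  0.18 ] turn [-0.006  0.005  0.003] open 0.449 F [-0.4 -0.8 -0.1]
```

Request:
arm_command(dp=[[0.19, -0.583, 0.18], [0.19, -0.583, 0.18], [0.19, -0.583, 0.18], [0.19, -0.583, 0.18], [0.19, -0.583, 0.18]], turn=[[0, 0, 0], [0, 0, 0], [0, 0, 0], [0, 0, 0], [0, 0, 0]], jaw=[0.45, 0.45, 0.45, 0.45, 0.45])

```text
time_s: 10.7
eef_pos: [0.5076, -0.0194, 0.1213]
eef_rot: [0.0, 0.99, 0.142, -0.0]
wrist_force: [0.3, 0.1, -0.6]
opening: 0.447
grasp_force: 0.0
```

```bash
python3 - <<'E'
from h import *
o=get_obs();plan([.506,-.0155,.031],16.5,o)
w=camera("wrist");C=cam("wrist",o)
# brown blob
hsv=cv2.cvtColor(w,cv2.COLOR_BGR2HSV)
uv=w2px(C,[[.5034,-.0155,.079]])[0];print(uv)
u,v=uv.astype(int);print("hsv",hsv[v,u])
m=cv2.inRange(hsv,(3,130,40),(15,255,255))
n,l,s,c=cv2.connectedComponentsWithStats(m)
for i in range(1,n):
    if s[i,4]>300: print(s[i],c[i],cv2.minAreaRect(np.argwhere(l==i)[:,::-1].astype(np.float32)))
# bin check from top
t=camera("top");ht=cv2.cvtColor(t,cv2.COLOR_BGR2HSV);mt=cv2.inRange(ht,(3,130,20),(15,255,255))[205:270,383:450]
ys,xs=np.nonzero(mt);print("bin brown px",len(xs),(xs.mean()+383,ys.mean()+205) if len(xs) else "")
cv2.imwrite("pics/w6.png",w)
if len(xs): print(px2w(cam("top"),[[xs.mean()+383,ys.mean()+205]],.02))
E
```

```text
t 10.7 pos [ 0.5076 -0.0194  0.1213] yaw 16.32 dp [-0.002 -0.017  0.361] turn [ 0.     0.002 -0.006] open 0.447 F [ 0.3  0.1 -0.6]
[270.7025257  222.43306696]
hsv [ 13 169 134]
[ 258  193   25   45 1084] [270.38653137 215.00645756] ((269.9999694824219, 215.0), (43.99999237060547, 23.999996185302734), 90.0)
bin brown px 109 (np.float64(410.92660550458714), np.float64(225.94495412844037))
[[ 0.49925015 -0.32580154  0.02      ]]
```

The short block is in the bin at about (0.499,-0.326), and the long one is square to the tool. Descending.

Request:
arm_command(dp=[[-0.002, -0.017, 0.12], [-0.002, -0.017, 0.24], [-0.002, -0.017, 0.32], [-0.002, -0.017, 0.365], [-0.002, -0.017, 0.365]], turn=[[0, 0, 0], [0, 0, 0], [0, 0, 0], [0, 0, 0], [0, 0, 0]], jaw=[0.45, 0.45, 0.45, 0.45, 0.45])

```text
time_s: 11.42
eef_pos: [0.5056, -0.0149, 0.0302]
eef_rot: [-0.0, 0.99, 0.142, -0.0]
wrist_force: [0.4, 0.1, -0.3]
opening: 0.453
grasp_force: 0.0
```

Request:
arm_command(dp=[[0, 0, 0], [0, 0, 0], [0, 0, 0], [0, 0, 0], [0, 0, 0]], turn=[[0, 0, 0], [0, 0, 0], [0, 0, 0], [0, 0, 0], [0, 0, 0]], jaw=[0, 0, 0, 0, 0])

```text
time_s: 12.05
eef_pos: [0.507, -0.0146, 0.0317]
eef_rot: [0.001, 0.99, 0.143, 0.001]
wrist_force: [-1.2, -0.8, 6.1]
opening: 0.208
grasp_force: 59.4
```

Request:
arm_command(dp=[[0, 0, -0.1], [0, 0, -0.3], [0, 0, -0.5], [0, 0, -0.54], [0, 0, -0.54]], turn=[[0, 0, 0], [0, 0, 0], [0, 0, 0], [0, 0, 0], [0, 0, 0]], jaw=[0, 0, 0, 0, 0])

```text
time_s: 12.68
eef_pos: [0.506, -0.0141, 0.1658]
eef_rot: [0.0, 0.99, 0.143, 0.001]
wrist_force: [-0.2, 0.3, -1.5]
opening: 0.213
grasp_force: 58.7
```

```bash
python3 -c "
from h import *
plan([.44,-.324,.16],7)"
```

```text
t 12.68 pos [ 0.506  -0.0141  0.1658] yaw 16.43 dp [-0.604  1.114  0.023] turn [ 0.001 -0.002  0.314] open 0.213 F [-0.2  0.3 -1.5]
```

Request:
arm_command(dp=[[-0.1, 0.18, 0], [-0.2, 0.38, 0], [-0.29, 0.53, 0], [-0.3, 0.557, 0]], turn=[[0, 0, 0.1], [0, 0, 0.2], [0, 0, 0.314], [0, 0, 0.314]], jaw=[0, 0, 0, 0])

```text
time_s: 13.18
eef_pos: [0.4714, -0.1705, 0.1632]
eef_rot: [-0.001, 0.998, 0.059, -0.002]
wrist_force: [0.7, 0.7, -0.3]
opening: 0.21
grasp_force: 58.8
```

```bash
python3 -c "
from h import *
plan([.44,-.324,.16],7)"
```

```text
t 13.18 pos [ 0.4714 -0.1705  0.1632] yaw 6.78 dp [-0.197  0.595  0.012] turn [-0.004  0.006 -0.007] open 0.21 F [ 0.7  0.7 -0.3]
```

Request:
arm_command(dp=[[-0.07, 0.2, 0], [-0.14, 0.4, 0], [-0.197, 0.56, 0], [-0.197, 0.595, 0], [-0.197, 0.595, 0]], turn=[[0, 0, 0], [0, 0, 0], [0, 0, 0], [0, 0, 0], [0, 0, 0]], jaw=[0, 0, 0, 0, 0])

```text
time_s: 13.8
eef_pos: [0.4424, -0.3214, 0.1641]
eef_rot: [-0.001, 0.998, 0.061, -0.001]
wrist_force: [0.4, -0.0, -0.8]
opening: 0.21
grasp_force: 58.8
```

Request:
arm_command(dp=[[0, 0, 0.2], [0, 0, 0.4], [0, 0, 0.56], [0, 0, 0.6], [0, 0, 0.6]], turn=[[0, 0, 0], [0, 0, 0], [0, 0, 0], [0, 0, 0], [0, 0, 0]], jaw=[0, 0, 0, 0, 0])

```text
time_s: 14.42
eef_pos: [0.4429, -0.3215, 0.0156]
eef_rot: [-0.0, 0.998, 0.062, -0.0]
wrist_force: [0.0, -0.3, 0.0]
opening: 0.209
grasp_force: 58.8
```

Request:
arm_command(dp=[[0, 0, 0], [0, 0, 0], [0, 0, 0], [0, 0, -0.3], [0, 0, -0.5]], turn=[[0, 0, 0], [0, 0, 0], [0, 0, 0], [0, 0, 0], [0, 0, 0]], jaw=[0.45, 0.45, 0.45, 0.45, 0.45])

```text
time_s: 15.05
eef_pos: [0.4419, -0.3222, 0.1416]
eef_rot: [-0.001, 0.998, 0.061, -0.001]
wrist_force: [1.1, -1.1, -0.6]
opening: 0.452
grasp_force: 0.0
```

Request:
arm_command(dp=[[0.2, -0.2, -0.25], [0.3, -0.4, -0.3], [0.4, -0.65, -0.35], [0.4, -0.75, -0.35], [0.4, -0.75, -0.35]], turn=[[0, 0, 0], [0, 0, 0], [0, 0, 0], [0, 0, 0], [0, 0, 0]], jaw=[0.6, 0.8, 1, 1, 1])

```text
time_s: 15.68
eef_pos: [0.5196, -0.1212, 0.2294]
eef_rot: [0.0, 0.998, 0.063, 0.001]
wrist_force: [0.3, -0.0, 0.2]
opening: 1.001
grasp_force: 0.0
```

```bash
python3 - <<'E'
from h import *
B=np.array([.5423,-.0195]);a=np.radians(7.05);b=B+.029*np.array([np.cos(a),np.sin(a)]);print("balance",b)
plan([*b,.2],7.05)
t=camera("top");ht=cv2.cvtColor(t,cv2.COLOR_BGR2HSV);mt=cv2.inRange(ht,(3,130,20),(15,255,255))[205:270,383:450]
n,l,s,c=cv2.connectedComponentsWithStats(mt)
for i in range(1,n):
    if s[i,4]>15: print(s[i,4],px2w(cam("top"),[c[i]+[383,205]],.02))
E
```

```text
balance [ 0.57108074 -0.01594067]
t 15.68 pos [ 0.5196 -0.1212  0.2294] yaw 7.28 dp [ 0.257 -0.392  0.118] turn [ 0.001 -0.004  0.008] open 1.001 F [ 0.3 -0.   0.2]
109 [[ 0.49925015 -0.32580154  0.02      ]]
119 [[ 0.44299406 -0.3221729   0.02      ]]
```

Both offcuts are in the bin, at about (0.499,-0.326) and (0.443,-0.322). Now over the balance point.

Request:
arm_command(dp=[[0.257, -0.392, 0.25], [0.257, -0.392, 0.25], [0.257, -0.392, 0.25], [0.257, -0.392, 0.25], [0.257, -0.392, 0.25]], turn=[[0, 0, 0], [0, 0, 0], [0, 0, 0], [0, 0, 0], [0, 0, 0]], jaw=[0.85, 0.85, 0.85, 0.85, 0.85])

```text
time_s: 16.35
eef_pos: [0.5711, -0.0212, 0.1665]
eef_rot: [0.0, 0.998, 0.06, 0.001]
wrist_force: [0.3, -0.7, 0.1]
opening: 0.853
grasp_force: 0.0
```

Request:
arm_command(dp=[[0, 0, 0], [0, 0, 0]], turn=[[0, 0, 0], [0, 0, 0]], jaw=[0.85, 0.85])

```text
time_s: 16.6
eef_pos: [0.5709, -0.0201, 0.1662]
eef_rot: [0.0, 0.998, 0.06, 0.001]
wrist_force: [0.1, -1.3, 0.1]
opening: 0.847
grasp_force: 0.0
```

```bash
python3 - <<'E'
from h import *
o=get_obs();w=camera("wrist");s=camera("side");C=cam("wrist",o);np.save("w7.npy",np.r_[o["eef_pos"],o["eef_rot"]])
b=np.array([.5711,-.0159]);plan([*b,-.010],7.05,o);cv2.imwrite("pics/w7.png",w)
a=np.radians(7.05);x=np.array([np.cos(a),np.sin(a)]);y=np.array([-x[1],x[0]])
B=np.array([.5423,-.0195])
P=np.array([[*(B+x*i+y*j),.059] for i,j in((.105,.027),(.105,-.027),(-.105,-.027),(-.105,.027),(.029,0))])
uv=w2px(C,P);w=w.copy()
cv2.polylines(w,[uv[:4].astype(int)],True,(0,0,255),1);cv2.circle(w,tuple(uv[4].astype(int)),2,(0,0,255),-1)
k=cv2.resize(w[60:360,150:400],(500,600))
cv2.imwrite("pics/c7.png",np.hstack([k,cv2.copyMakeBorder(cv2.resize(s[100:260,210:340],(300,369)),0,231,0,0,cv2.BORDER_CONSTANT)]))
E
```

```text
t 16.6 pos [ 0.5709 -0.0201  0.1662] yaw 6.93 dp [ 0.002 -0.017  0.705] turn [ 0.001 -0.002 -0.004] open 0.847 F [ 0.1 -1.3  0.1]
```

View pics/c7.png

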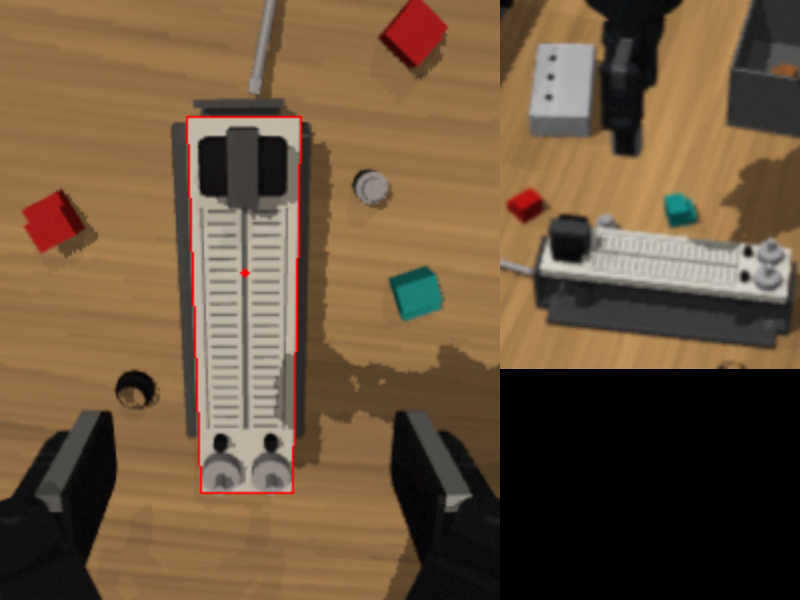

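The model outline matches the board exactly, with balance at crop (245,272), and the sides are clear. Descending around the board.

Request:
arm_command(dp=[[0.002, -0.016, 0.15], [0.002, -0.016, 0.3], [0.002, -0.016, 0.42], [0.002, -0.016, 0.5], [0.002, -0.016, 0.5]], turn=[[0, 0, 0], [0, 0, 0], [0, 0, 0], [0, 0, 0], [0, 0, 0]], jaw=[0.85, 0.85, 0.85, 0.85, 0.85])

```text
time_s: 17.32
eef_pos: [0.5692, -0.0149, 0.0389]
eef_rot: [-0.001, 0.998, 0.061, -0.002]
wrist_force: [0.3, -0.2, 0.1]
opening: 0.853
grasp_force: 0.0
```

Request:
arm_command(dp=[[0, 0, 0.05], [0, 0, 0.1], [0, 0, 0.15], [0, 0, 0.2], [0, 0, 0.2]], turn=[[0, 0, 0], [0, 0, 0], [0, 0, 0], [0, 0, 0], [0, 0, 0]], jaw=[0.85, 0.85, 0.85, 0.85, 0.85])

```text
time_s: 17.95
eef_pos: [0.5696, -0.0149, -0.011]
eef_rot: [-0.0, 0.998, 0.061, -0.001]
wrist_force: [-1.0, 0.6, -0.3]
opening: 0.849
grasp_force: 0.0
```

```bash
python3 - <<'E'
from h import *
plan([.5711,-.0159,-.01],7.05)
E
```

```text
t 17.95 pos [ 0.5696 -0.0149 -0.011 ] yaw 7.0 dp [ 0.006  0.005 -0.004] turn [-0.002  0.005 -0.002] open 0.849 F [-1.   0.6 -0.3]
```

Request:
arm_command(dp=[[0.006, 0.004, 0], [0.006, 0.004, 0], [0.006, 0.004, 0], [0.006, 0.004, 0], [0.006, 0.004, 0]], turn=[[0, 0, 0], [0, 0, 0], [0, 0, 0], [0, 0, 0], [0, 0, 0]], jaw=[0.85, 0.6, 0.3, 0.3, 0.3])

```text
time_s: 18.58
eef_pos: [0.5733, -0.0162, -0.0085]
eef_rot: [0.0, 0.998, 0.061, 0.001]
wrist_force: [0.4, 0.5, 5.8]
opening: 0.621
grasp_force: 64.4
```

Request:
arm_command(dp=[[0, 0, 0], [0, 0, 0], [0, 0, 0]], turn=[[0, 0, 0], [0, 0, 0], [0, 0, 0]], jaw=[0, 0, 0])

```text
time_s: 18.95
eef_pos: [0.5733, -0.0162, -0.0085]
eef_rot: [0.0, 0.998, 0.061, 0.001]
wrist_force: [-0.3, 0.6, 5.8]
opening: 0.623
grasp_force: 64.4
```

Request:
arm_command(dp=[[0, 0, -0.02], [0, 0, -0.05], [0, 0, -0.08], [0, 0, -0.08], [0, 0, -0.08]], turn=[[0, 0, 0], [0, 0, 0], [0, 0, 0], [0, 0, 0], [0, 0, 0]], jaw=[0, 0, 0, 0, 0])

```text
time_s: 19.58
eef_pos: [0.5722, -0.016, 0.0105]
eef_rot: [-0.0, 0.998, 0.061, -0.0]
wrist_force: [-0.2, 0.8, -4.9]
opening: 0.623
grasp_force: 63.8
```

```bash
python3 - <<'E'
from h import *
o=get_obs();print(o["wrist_force"],o["torque"],o["grasp_force"]);plan([.5711,-.0159,.1],7.05,o)
s=camera("side");a=cv2.imread("pics/side0.png")
cv2.imwrite("pics/s8.png",s)
# board near long edge: white->dark lower boundary, per column
for im in(a,s):
    g=cv2.cvtColor(im,cv2.COLOR_BGR2HSV);m=cv2.inRange(g,(0,0,110),(179,70,255))
    pts=[]
    for u in list(range(235,258,4))+list(range(285,335,4)):
        v=np.nonzero(m[195:245,u])[0]
        if len(v): pts.append((u,195+v.max()))
    print(np.polyfit(*np.array(pts).T,1),len(pts))
E
```

```text
[-0.23200417  0.75989018 -4.93697721] [-0.02403998  0.03147982 -0.00412954] 63.84971559047699
t 19.57 pos [ 0.5722 -0.016   0.0105] yaw 7.0 dp [-0.005 -0.001 -0.358] turn [-0.     0.    -0.002] open 0.623 F [-0.2  0.8 -4.9]
[1.10886630e-01 1.92608687e+02] 19
[1.19120525e-01 1.83915036e+02] 19
```

The board is fully carried and balanced (4.9 N, 0.03 N m). Lifting on smoothly.

Request:
arm_command(dp=[[0, 0, -0.06], [0, 0, -0.14], [0, 0, -0.22], [0, 0, -0.27], [0, 0, -0.28]], turn=[[0, 0, 0], [0, 0, 0], [0, 0, 0], [0, 0, 0], [0, 0, 0]], jaw=[0, 0, 0, 0, 0])

```text
time_s: 20.25
eef_pos: [0.5732, -0.0162, 0.0819]
eef_rot: [0.0, 0.998, 0.061, 0.001]
wrist_force: [-1.1, -0.0, -4.6]
opening: 0.621
grasp_force: 64.3
```

Request:
arm_command(dp=[[0, 0, -0.05], [0, 0, -0.11], [0, 0, -0.16], [0, 0, -0.18], [0, 0, -0.18]], turn=[[0, 0, 0], [0, 0, 0], [0, 0, 0], [0, 0, 0], [0, 0, 0]], jaw=[0, 0, 0, 0, 0])

```text
time_s: 20.88
eef_pos: [0.5726, -0.0161, 0.126]
eef_rot: [0.0, 0.998, 0.061, 0.0]
wrist_force: [0.1, -0.2, -5.1]
opening: 0.619
grasp_force: 64.3
```

Request:
arm_command(dp=[[0, 0, 0], [0, 0, 0], [0, 0, 0], [0, 0, 0], [0, 0, 0]], turn=[[0, 0, 0], [0, 0, 0], [0, 0, 0], [0, 0, 0], [0, 0, 0]], jaw=[0, 0, 0, 0, 0])

```text
time_s: 21.5
eef_pos: [0.5724, -0.016, 0.1255]
eef_rot: [-0.0, 0.998, 0.061, -0.0]
wrist_force: [0.4, 0.1, -4.6]
opening: 0.618
grasp_force: 64.3
```

```bash
python3 - <<'E'
from h import *
o=get_obs();print(o["wrist_force"],o["torque"],o["grasp_force"],o["eef_pos"],np.abs(o["dq"]).max())
w=camera("wrist")
# white board in wrist view: outline vs model with lifted board, rigid in tool
w7=np.load("w7.npy");C=cam("wrist",o)
a=np.radians(7.05);x=np.array([np.cos(a),np.sin(a)]);y=np.array([-x[1],x[0]]);B=np.array([.5423,-.0195])
h=o["eef_pos"][2]+.0085
P=np.array([[*(B+x*i+y*j),.059+h] for i,j in((.105,.027),(.105,-.027),(-.105,-.027),(-.105,.027))])
uv=w2px(C,P)
print("lift",h,"model",uv.round(0).tolist())
g=cv2.cvtColor(w,cv2.COLOR_BGR2HSV);m=cv2.inRange(g,(0,0,110),(179,70,255))
m=cv2.morphologyEx(m,cv2.MORPH_CLOSE,np.ones((15,15)))
n,l,s,c=cv2.connectedComponentsWithStats(m)
q=uv.mean(0).astype(int)
for i in np.argsort(-s[1:,4])[:4]+1: print(s[i],c[i])
print(q)
E
```

```text
[ 0.42573036  0.06215104 -4.55040189] [ 0.01547928  0.01455643 -0.0033138 ] 64.27331909537315 [ 0.57236659 -0.01598741  0.12549073] 0.0013678863328776818
lift 0.13399072963280553 model [[205.0, 134.0], [347.0, 134.0], [320.0, 483.0], [233.0, 484.0]]
[  206   132   151   240 18640] [277.3430794  266.12269313]
[ 490   44   70   78 4697] [525.94656164  82.9078135 ]
[   0    0   85   77 4104] [32.92665692 33.47904483]
[278   0  26 109 632] [290.73734177  53.98892405]
[276 308]
```

The board is lifted 134 mm. Its far edge, at column 206 and row 132, matches the level model's (205,134). It is still and held at 64 N.

```bash
python3 -c "
from bench import *
print(hand_in())"
```

```text
the job is handed in; nothing more can be done
None
```

I put both offcuts in the scrap bin and handed the job in with the breadboard held level and still, about 134 mm above where it lay over its stand; `hand_in()` gave no verdict.

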